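# Close the router-bit case

## Task

Close the wooden router-bit case: draw its brass bolt fully back, tilt the loose wooden lid and hook its metal tongue under the case's metal lip, then swing the lid down until it lies flush in the opening. Finally slide the bolt fully forward over the lid's edge to lock it, and leave everything else on the bench where it is.

Things in the scene. Friction and masses are not known exactly. Their poses are not given: they have to be found in the camera images.
- case: Open wooden case, screwed to the bench, 217 x 158 mm, 80 mm high, with a foot cleat (18 mm wide, 10 high) at each end. Origin: on the bench (z = 0) under the centre of the lid opening; +x runs from the lip end (near the robot, outside x = -94) to the bolt end (+123). The opening is 136 mm along x (-68 to +68) and 134 mm along y. Router bits inside end 54 mm up.
- case_bed (a point): Centre of the lid's bed, (0, 0, 70) mm in the case's frame, same axes: the origin of a seated lid lies here, its tongue to -x, panel top flush with the rim, 3 mm play all round (tongue then 9 to 12 mm under the lip). The lid rests on two ledges along the opening's y sides (16 mm wide, tops 70 mm up).
- case_lip (a point): Middle of the lower free edge of the aluminium lip plate: (-68, 0, 76) mm in the case's frame. The lip is 4 mm thick, flush with the rim, and covers x = -90 to -68 mm across the -x end of the opening; below it is an 18 mm deep pocket (x = -86 to -68), open downwards and to the inside, for the lid's tongue.
- lid: Loose reddish-wood lid, 0.12 to 0.2 kg, flat on the bench right way up, left or right of the case. Panel 130 (x) by 128 mm (y), 10 mm thick; origin: centre of its underside, z out of its top. An aluminium tongue 80 mm wide, 4 mm thick, flush with the underside, sticks out 12 mm past the -x edge. On top stands a dark rib handle, 16 mm along x, 60 mm along y, from 10 to 38 mm above the underside.
- lid_tongue (a point): Middle of the tongue's tip, at half its thickness: (-77, 0, 2) mm in the lid's frame.
- lid_front (a point): Middle of the lower edge of the panel far from the tongue: (65, 0, 0) mm in the lid's frame.
- lid_handle (a point): Middle of the top of the lid's rib handle: (0, 0, 38) mm in the lid's frame; the rib's flat sides face the lid's +x and -x.
- bolt (a joint): Brass bolt sliding along the case's x on the block beyond the opening: 0 = fully drawn back (blade tip at case x = +76 mm), 0.024 m = fully forward, towards the lip (tip at +52, over a seated lid's edge). Starts partly or fully forward, in the lid's way. Stays where left; 2 N moves it. Blade 22 mm wide, 46 long, 6 thick, underside 1.5 mm above the rim.
- bolt_knob (a point): Top of the bolt's upright round brass knob, 14 mm in diameter, 26 mm tall above the blade, its axis 30 mm behind the blade tip (case x = +106 mm minus the bolt's value). The top is 113.5 mm above the bench.
- frame: Dark wood picture frame lying flat, 140 x 110 x 15 mm, origin under its centre; it lies on the side of the case where the lid is not. Leave it alone.
- tape: Blue tape roll lying flat, 100 mm diameter, 25 mm high. Leave it alone.
- glue: Yellow glue bottle with orange cap, upright, 60 mm diameter, 130 mm high. Leave it alone.
- screwdriver: Red-handled screwdriver lying beyond the case. Leave it alone.
- hammer: Wooden-handled steel hammer lying at the far side. Leave it alone.
- sander: Cork sanding block with a wooden grip, beyond the case on its left, 45 x 90 mm, 36 mm high. Leave it alone.
There are look-alikes about, which are no part of the job. What is shaped like the lid but green or white is not meant.

How it is judged:
On the way, in this order (a step that is already met when the one before it is completed fails the run):
1. the bolt is drawn back (within 5 mm of its end) (value of joint bolt below 0.005 m), for 0.1 s.
2. the lid, tilted by more than 4 degrees, has its tongue under the lip (angle between lid's own z axis and vertical above 0.07 rad and x of lid_tongue in the frame of case between -0.088 and -0.071 m and z of lid_tongue in the frame of case between 0.05 and 0.074 m and y of lid_tongue in the frame of case between -0.02 and 0.02 m).
3. the lid lies flush in the opening, bolt still back (x of lid in the frame of case between -0.006 and 0.006 m and y of lid in the frame of case between -0.006 and 0.006 m and z of lid_tongue in the frame of case between 0.0685 and 0.0755 m and z of lid_front in the frame of case between 0.0665 and 0.0735 m and x of lid_tongue in the frame of case below -0.071 m and angle between lid's own z axis and vertical below 0.04 rad and value of joint bolt below 0.008 m), for 0.2 s.
At the end, for the whole second after the job is handed in: The lid is at rest in the opening: centred within 6 mm in x and y, tongue at least 3 mm under the lip, tongue and far edge within 3.5 mm of their seated heights, tilted less than 0.04 rad; the bolt is at least 19 mm of its 24 mm forward, over the lid, and at rest (x of lid in the frame of case between -0.006 and 0.006 m and y of lid in the frame of case between -0.006 and 0.006 m and z of lid_tongue in the frame of case between 0.0685 and 0.0755 m and z of lid_front in the frame of case between 0.0665 and 0.0735 m and x of lid_tongue in the frame of case below -0.071 m and angle between lid's own z axis and vertical below 0.04 rad and value of joint bolt above 0.019 m and linear speed of lid below 0.02 m/s and velocity of joint bolt between -0.01 and 0.01 m/s); the robot touches nothing.
It fails at once if another thing on the bench (frame, tape, glue, screwdriver, hammer or sander) is shifted by more than 40 mm (distance of any of frame, tape, glue, screwdriver, hammer, sander from where it was at the start of the episode above 0.04 m).
It also fails if it takes over 61 s, if anything falls off the work surface, if the arm or the gripper's body presses on something with over 40 N, if the wrist force passes 120 N, or if a joint passes its speed limit or range.

## Robot

A 7-joint arm with a two-finger parallel gripper is mounted at the origin on the work surface. World frame = base frame: x ahead of the robot, y to its left, z up, the work surface at z = 0. Lengths are in m, angles in rad, forces in N, time in s.
With the tool pointing down it reaches from about 0.4 to 0.85 m from the base axis. Payload 4.5 kg.
Tool frame: the origin (TCP) lies on the centre line of the jaws, within the pads' length; the fingertips stand 11 mm ahead of it and the grasp point (between the pads) lies 8 mm behind it; z points along the fingers, y is the line along which they close (so a half turn about z gives the same grasp; the last joint's range is limited). The gripper opens to 88 mm and grips with 3 to 60 N. Pads are 18 mm wide; open, the fingers measure 123 mm over their backs; the gripper's body (75 mm by 187 mm) begins 45 mm behind the grasp point.
Start: joints at [-1.204, 0.689, -0.195, 1.565, 0.157, 0.902, -0.215], TCP at [0.204, 0.591, 0.25] pointing down, gripper open.
Joint ranges: [-3.01, 3.01], [-0.46, 2.08], [-1.47, 1.51], [0.13, 2.56], [-1, 4.14], [0.04, 2.09], [-2.66, 2.66]. Speed limits (rad/s): [2.57, 2.57, 3.14, 3.14, 3.14, 3.14, 3.14].

## Interface

Orientations are given as a unit quaternion [x, y, z, w].
In Python, from plant import * gives the robot as it stands. The module is installed in compiled form; this text tells all that it offers.
- The arm moves only by the tool send_rows, never from a script. Its argument "motion" is a list of rows, each an object of numbers: "x", "y", "z": the shift along the tool's x, y, z in cm; "rx", "ry", "rz": the turn, a rotation vector about the tool's x, y, z in rad; "jaw": the finger opening in cm, from 0 to 8.81. In form: [{"x": .., "y": .., "z": .., "rx": .., "ry": .., "rz": .., "jaw": ..}, ...]. A call has exactly 5 rows; each row shifts and turns the commanded pose from where the row before left it, along the tool's axes as they then stand; what a row does not reach is not made up. A row lasts 1/10 s, in which the tool goes at most 50 mm and 8.59 degrees, less where a joint would pass 70% of its speed; a pose out of reach is approached as far as the arm can. A call is refused whole if a number of a shift passes 5 or a number of a turn 0.15, either way. A call with a gripper value outside its range is refused whole. The fingers move at their own pace and stop on an object; "grip_force" is the grip in N (left out, the last holds). Time passes only in rows, so rows that do not move let the fingers close, or fill a call up. It gives the time, the measured TCP pose, the force, the opening and the grip force at its end, in the units of the state.
- get_state(): the state, without advancing time (a new reading comes with each control period).
- snapshot(name): name is "side" or "top" or "wrist"; returns a dict with "img" (384x512x3 uint8, red, green, blue), "vertical_fov" (degrees; the focal length in pixels is half the picture's height over the tangent of half this angle, whatever the lens; pixels are square), "cx", "cy" (the principal point, pixels), "extrinsics" (4x4, takes a point from camera to world coordinates). Camera axes: x right, y up, looking along -z (the intrinsics and any distortion apply to the point x, -y, -z); pixel columns grow to the right and rows downward; lengths in m; the calibration is good to about 2 mm. The wrist camera is an equidistant fisheye: a pixel r from the principal point sees the ray r / f radians off the axis. A picture is of the moment at which its call begins. There is no depth.
- finish_job(): hands the job in; it is judged then, once.
The state is a dict: "clock": time; "q": joint angles; "qd": joint speeds; "joint_torque": joint torques, N m; "tool_pos": TCP position; "eef_rot": TCP orientation; "contact_force": force on the tool from outside, world axes, zero at the start; "moment": the same for the moment, N m; "opening": opening from 0.0 (shut) to 1.0 (fully open); "finger_force": force on a finger pad.
Only numpy, scipy, OpenCV 4.12 (cv2) and the standard library are available. Lean on these libraries where they do the work, as an engineer would, in place of code of your own. Each camera call takes 0.05 s, during which the arm holds its last target. There are 200 camera calls.

## Working session

There is one attempt and no reset: what is moved stays moved. The work goes in short steps, Python scripts to look and compute and a tool call to move; the robot and the scene stay as the last step left them, time stands still between calls to the robot, and variables do not carry over. Pictures are saved under pics/ and viewed, at most 10 in all, crops included, and the job is handed in when it is done.

Besides the shell and the picture viewer there is one more tool, called after "Call:" by a JSON object that holds its "name" and its "arguments", one argument or row to a line. send_rows: Moves the arm, as the interface text tells. Its arguments: {"type":"object","properties":{"motion":{"type":"array"},"grip_force":{"type":"number"}},"required":["motion"]}

```bash
mkdir -p pics; cat > h.py <<'E'
from plant import *
import numpy as np, cv2
from scipy.spatial.transform import Rotation as R
def shot(n,fn=None):
    s=snapshot(n); 
    if fn: cv2.imwrite('pics/'+fn,s['img'][:,:,::-1])
    return s
def ray(s,u,v,fish=False):
    f=s['img'].shape[0]/2/np.tan(np.radians(s['vertical_fov'])/2)
    x,y=u-s['cx'],v-s['cy']
    if fish:
        r=np.hypot(x,y)+1e-9;t=r/f
        d=np.array([np.sin(t)*x/r,-np.sin(t)*y/r,-np.cos(t)])
    else: d=np.array([x/f,-y/f,-1])
    E=np.array(s['extrinsics']); return E[:3,3],E[:3,:3]@d
def onz(s,u,v,z,fish=False):
    o,d=ray(s,u,v,fish); return o+d*(z-o[2])/d[2]
def proj(s,p,fish=False):
    f=s['img'].shape[0]/2/np.tan(np.radians(s['vertical_fov'])/2)
    E=np.array(s['extrinsics']); c=E[:3,:3].T@(np.array(p)-E[:3,3]); x,y,z=c[0],-c[1],-c[2]
    if fish:
        r=np.hypot(x,y); t=np.arctan2(r,z); return s['cx']+f*t*x/r, s['cy']+f*t*y/r
    return s['cx']+f*x/z, s['cy']+f*y/z
E
python3 - <<'E'
from h import *
import pickle
D={n:shot(n) for n in('top','side')}
pickle.dump(D,open('d0.pkl','wb'))
for n in D: print(n,D[n]['vertical_fov'],D[n]['cx'],D[n]['cy'],np.round(D[n]['extrinsics'],3).tolist())
cv2.imwrite('pics/a.png',cv2.resize(D['top']['img'][:,:,::-1],(800,600)))
cv2.imwrite('pics/b.png',cv2.resize(D['side']['img'][:,:,::-1],(800,600)))
print(get_state())
E
```

```text
top 47.73419670672514 257.08422856183404 197.04322983596538 [[0.016, 0.994, -0.106, 0.383], [-1.0, 0.018, 0.015, 0.002], [0.017, 0.105, 0.994, 1.531], [0.0, 0.0, 0.0, 1.0]]
side 46.20494267819587 259.67245341892374 192.91994208430665 [[0.986, 0.12, -0.117, 0.361], [-0.167, 0.724, -0.669, -1.056], [0.004, 0.679, 0.734, 1.25], [0.0, 0.0, 0.0, 1.0]]
{'clock': 0.1, 'q': array([-1.20417791,  0.68989279, -0.19452727,  1.56623357,  0.15725631,
        0.90254182, -0.21512227]), 'qd': array([ 0.00147242, -0.00128244, -0.00200101, -0.00234317,  0.0005715 ,
        0.0010287 ,  0.00030146]), 'joint_torque': array([-3.92354355e-03, -5.28501248e+01, -1.27168290e+00, -1.53835845e+01,
       -5.25594957e-02,  1.94998298e-03,  3.75908610e-05]), 'tool_pos': array([0.20403773, 0.59016127, 0.24899671]), 'eef_rot': array([ 1.65626543e-01,  9.86188184e-01, -8.39217278e-04, -9.45493204e-05]), 'contact_force': array([-0.52398112,  0.930999  , -0.69641176]), 'moment': array([0.06268636, 0.04270575, 0.06291774]), 'finger_force': 0.0, 'opening': 1.0012260671583293}
```

View pics/a.png

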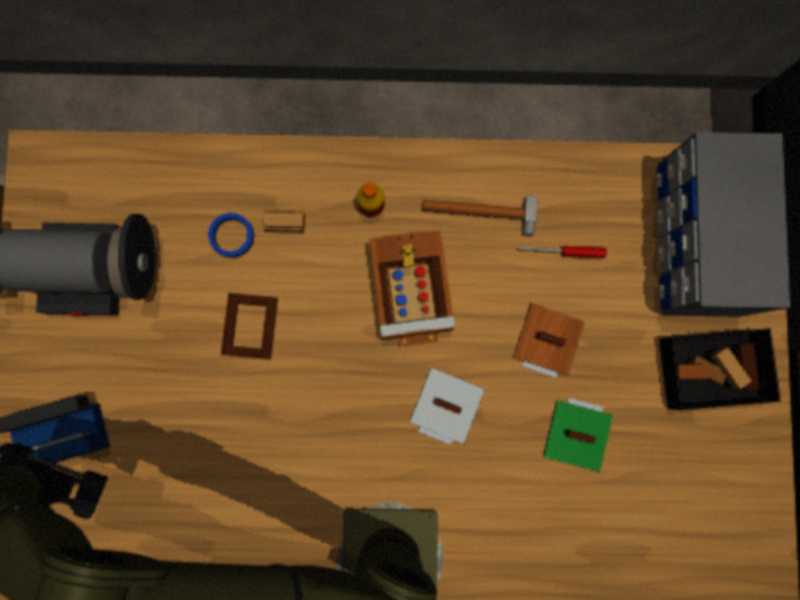

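View pics/b.png

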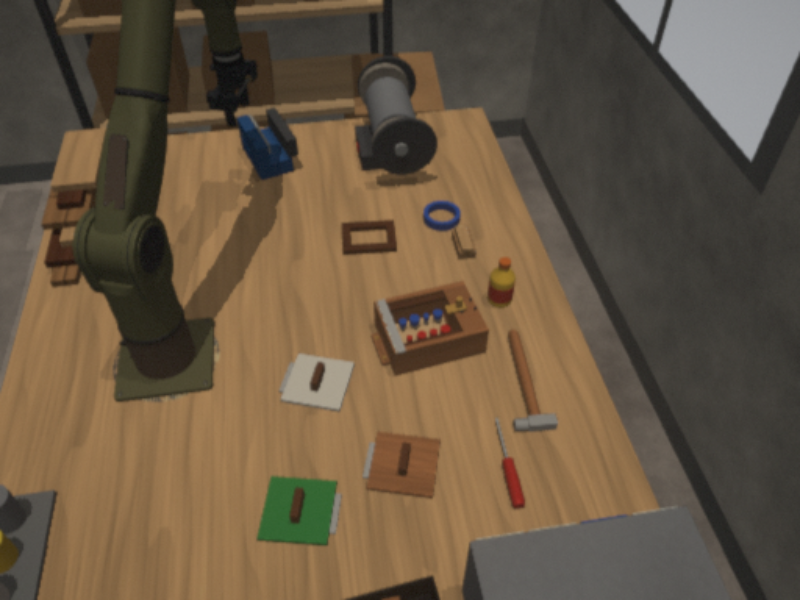

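The top view (800x600 px) shows three lid-shaped things. The reddish wood lid is at (549,340), with its tongue at (540,369). The white one is at (447,406) and the green one at (578,435). I choose the reddish wood lid, since white and green are excluded. The case is at (412,285), with its lip at (417,327) and its knob at (408,252). I'll check this in one close crop.

```bash
python3 - <<'E'
from h import *
import pickle
D=pickle.load(open('d0.pkl','rb')); s=D['top']; im=s['img']
cv2.imwrite('pics/c.png',cv2.resize(im[140:250,230:380,::-1],None,fx=5,fy=5,interpolation=cv2.INTER_CUBIC))
for u,v in [(345,205),(360,215),(345,225),(263,209),(280,209),(270,172),(261,161),(346,236)]: print(u,v,im[v,u],cv2.cvtColor(im[v:v+1,u:u+1],cv2.COLOR_RGB2HSV)[0,0])
E
```

```text
345 205 [126  65  27] [ 12 200 126]
360 215 [109  57  16] [ 13 218 109]
345 225 [140  76  34] [ 12 193 140]
263 209 [159 162 152] [ 39  16 162]
280 209 [154 149 138] [ 21  26 154]
270 172 [163  17  10] [  1 239 163]
261 161 [128 104  25] [ 23 205 128]
346 236 [157 160 154] [ 45  10 160]
```

View pics/c.png

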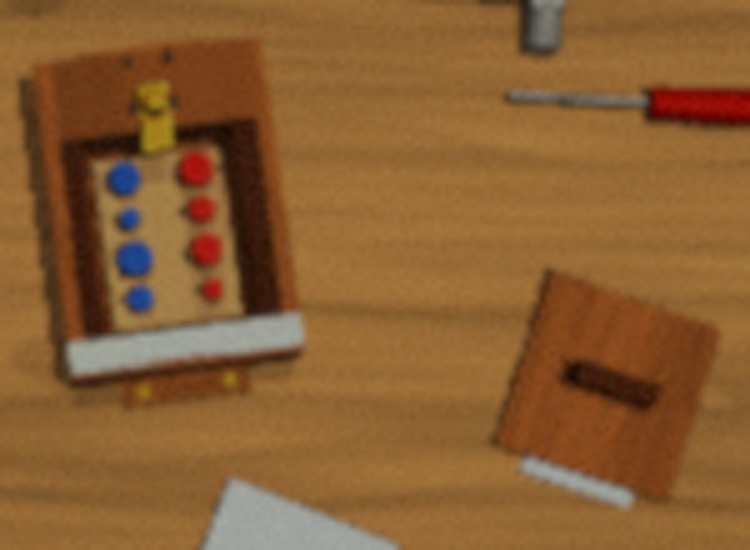

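The crop confirms the reddish lid: crop px corners (550,270), (720,330), (668,498), (493,442), rib (612,383), tongue (577,483). The case lip runs (67,345)-(302,315), the knob top is at (152,95), and the blade tip at (158,150) sits over the opening.

```bash
python3 - <<'E'
from h import *
import pickle
D=pickle.load(open('d0.pkl','rb')); s=D['top']; im=s['img']
hsv=cv2.cvtColor(im,cv2.COLOR_RGB2HSV)
def crop2(u,v): return 230+(u-2)/5,140+(v-2)/5
def P(u,v,z): return onz(s,*crop2(u,v),z)
# lid
C=np.array([P(*c,.010) for c in [(550,270),(720,330),(668,498),(493,442)]])
print('lid sides',[round(np.linalg.norm(C[i]-C[i-1])*1000) for i in range(4)],'centre',C.mean(0).round(4))
h=P(612,381,.038);t=P(577,481,.004)
print('handle',h.round(4))
ax=(C[0]+C[1]-C[2]-C[3]);print('lid yaw',np.degrees(np.arctan2(ax[1],ax[0])))
# lip mask
g=(hsv[:,:,1]<60)&(hsv[:,:,2]>110)
n,l,st,ce=cv2.connectedComponentsWithStats(g.astype(np.uint8))
for k,nm,z in ((l[209,263],'lip',.08),(l[236,346],'tongue',.004)):
    m=(l==k).astype(np.uint8); c=max(cv2.findContours(m,0,1)[0],key=cv2.contourArea)
    b=cv2.boxPoints(cv2.minAreaRect(c)); W=np.array([onz(s,*p,z) for p in b])
    e=[W[(i+1)%4]-W[i] for i in range(4)]; L=[np.linalg.norm(a) for a in e]; i=int(np.argmax(L))
    a=e[i]; yaw=np.degrees(np.arctan2(a[1],a[0]))
    print(nm,W.mean(0).round(4),np.round(L,3),'yaw of long',yaw%180-90)
    for p in b: print('   ',p,)
R4=np.array([P(*c,.08) for c in [(37,65),(262,40),(305,335),(67,365)]])
print('case',[round(np.linalg.norm(R4[i]-R4[i-1])*1000) for i in range(4)],R4.round(3).tolist())
print('knob',P(154,93,.1135).round(4),'tip',P(157,152,.0875).round(4))
E
```

```text
lid sides [129, 127, 125, 128] centre [ 0.4822 -0.3523  0.01  ]
handle [ 0.4829 -0.3487  0.038 ]
lid yaw -18.070057322090086
lip [ 0.5005 -0.051   0.08  ] [0.158 0.022 0.158 0.022] yaw of long 8.626001032838758
    [242.60698 208.05243]
    [289.31006 201.82535]
    [290.19214 208.44107]
    [243.48907 214.66815]
tongue [ 0.4136 -0.3315  0.004 ] [0.011 0.08  0.011 0.08 ] yaw of long -17.492869272882075
    [333.7     233.90001]
    [334.7     230.90001]
    [356.3     238.10002]
    [355.3     241.10002]
case [205, 154, 203, 161] [[0.688, 0.052, 0.08], [0.709, -0.101, 0.08], [0.507, -0.132, 0.08], [0.485, 0.027, 0.08]]
knob [ 0.6639 -0.0274  0.1135] tip [ 0.6287 -0.0306  0.0875]
```

```bash
cat >> h.py <<'E'
CO=np.array([.5786,-.0392,0]); CY=8.6
def rot(yaw,tilt=0): return R.from_euler('z',yaw,degrees=True)*R.from_euler('y',-tilt,degrees=True)*R.from_matrix(np.array([[0,1,0],[1,0,0],[0,0,-1.]]))
def plan(p,Rt,n,cur=None):
    st=get_state(); p0,R0=(np.array(st['tool_pos']),R.from_quat(st['eef_rot'])) if cur is None else cur
    w=(R0.inv()*Rt).as_rotvec()/n; Rc=R0; d=(np.array(p)-p0)/n
    for i in range(n):
        s=Rc.inv().apply(d)*100; print(i,'xyz',s.round(2),'r',w.round(3)); Rc=Rc*R.from_rotvec(w)
def case2w(p): return CO+R.from_euler('z',CY,degrees=True).apply(np.array(p))
E
python3 - <<'E'
from h import *
plan([.655,-.03,.25],rot(8.6),20)
E
```

```text
0 xyz [-3.14 -2.19 -0.  ] r [-0.     0.     0.054]
1 xyz [-3.26 -2.02 -0.  ] r [-0.     0.     0.054]
2 xyz [-3.36 -1.84 -0.  ] r [-0.     0.     0.054]
3 xyz [-3.46 -1.65 -0.  ] r [-0.     0.     0.054]
4 xyz [-3.54 -1.46 -0.  ] r [-0.     0.     0.054]
5 xyz [-3.62 -1.27 -0.  ] r [-0.     0.     0.054]
6 xyz [-3.68 -1.07 -0.  ] r [-0.     0.     0.054]
7 xyz [-3.73 -0.87 -0.  ] r [-0.     0.     0.054]
8 xyz [-3.78 -0.66 -0.  ] r [-0.     0.     0.054]
9 xyz [-3.81 -0.46 -0.  ] r [-0.     0.     0.054]
10 xyz [-3.83 -0.25 -0.  ] r [-0.     0.     0.054]
11 xyz [-3.83 -0.04 -0.  ] r [-0.     0.     0.054]
12 xyz [-3.83  0.17 -0.  ] r [-0.     0.     0.054]
13 xyz [-3.82  0.37 -0.  ] r [-0.     0.     0.054]
14 xyz [-3.79  0.58 -0.  ] r [-0.     0.     0.054]
15 xyz [-3.75  0.79 -0.  ] r [-0.     0.     0.054]
16 xyz [-3.7   0.99 -0.  ] r [-0.     0.     0.054]
17 xyz [-3.64  1.19 -0.  ] r [-0.     0.     0.054]
18 xyz [-3.57  1.39 -0.  ] r [-0.     0.     0.054]
19 xyz [-3.49  1.58 -0.  ] r [-0.     0.     0.054]
```

Call:
{"name": "send_rows", "arguments": {
  "motion": [
    {"x": -3.1,"y": -2.2,"rz": 0.054},
    {"x": -3.3,"y": -2.0,"rz": 0.054},
    {"x": -3.4,"y": -1.8,"rz": 0.054},
    {"x": -3.5,"y": -1.6,"rz": 0.054},
    {"x": -3.5,"y": -1.5,"rz": 0.054}
  ]
}}

```text
schema error: expected keys x, y, z, rx, ry, rz, jaw
```

Call:
{"name": "send_rows", "arguments": {
  "motion": [
    {"x": -3.1,"y": -2.2,"z": 0,"rx": 0,"ry": 0,"rz": 0.054,"jaw": 8.8},
    {"x": -3.3,"y": -2.0,"z": 0,"rx": 0,"ry": 0,"rz": 0.054,"jaw": 8.8},
    {"x": -3.4,"y": -1.8,"z": 0,"rx": 0,"ry": 0,"rz": 0.054,"jaw": 8.8},
    {"x": -3.5,"y": -1.6,"z": 0,"rx": 0,"ry": 0,"rz": 0.054,"jaw": 8.8},
    {"x": -3.5,"y": -1.5,"z": 0,"rx": 0,"ry": 0,"rz": 0.054,"jaw": 8.8}
  ],
  "grip_force": 20
}}

```text
clock: 0.6
tool_pos: [0.3184, 0.4347, 0.2495]
eef_rot: [0.298, 0.955, -0.0, 0.0]
contact_force: [0.1, -0.2, -0.0]
opening: 1.001
finger_force: 0.0
```

Expected pose reached, so the conventions are right. I'll continue.

Call:
{"name": "send_rows", "arguments": {
  "motion": [
    {"x": -3.6,"y": -1.3,"z": 0,"rx": 0,"ry": 0,"rz": 0.054,"jaw": 8.8},
    {"x": -3.7,"y": -1.1,"z": 0,"rx": 0,"ry": 0,"rz": 0.054,"jaw": 8.8},
    {"x": -3.7,"y": -0.9,"z": 0,"rx": 0,"ry": 0,"rz": 0.054,"jaw": 8.8},
    {"x": -3.8,"y": -0.7,"z": 0,"rx": 0,"ry": 0,"rz": 0.054,"jaw": 8.8},
    {"x": -3.8,"y": -0.5,"z": 0,"rx": 0,"ry": 0,"rz": 0.054,"jaw": 8.8}
  ]
}}

```text
clock: 1.1
tool_pos: [0.4301, 0.2789, 0.2495]
eef_rot: [0.424, 0.906, -0.0, -0.0]
contact_force: [0.5, 0.5, -0.4]
opening: 0.998
finger_force: 0.0
```

Call:
{"name": "send_rows", "arguments": {
  "motion": [
    {"x": -3.8,"y": -0.2,"z": 0,"rx": 0,"ry": 0,"rz": 0.054,"jaw": 7},
    {"x": -3.8,"y": 0,"z": 0,"rx": 0,"ry": 0,"rz": 0.054,"jaw": 7},
    {"x": -3.8,"y": 0.2,"z": 0,"rx": 0,"ry": 0,"rz": 0.054,"jaw": 7},
    {"x": -3.8,"y": 0.4,"z": 0,"rx": 0,"ry": 0,"rz": 0.054,"jaw": 6},
    {"x": -3.8,"y": 0.6,"z": 0,"rx": 0,"ry": 0,"rz": 0.054,"jaw": 6}
  ]
}}

```text
clock: 1.6
tool_pos: [0.5443, 0.1263, 0.2494]
eef_rot: [0.542, 0.841, -0.0, -0.0]
contact_force: [0.7, 0.6, -0.4]
opening: 0.684
finger_force: 0.0
```

Call:
{"name": "send_rows", "arguments": {
  "motion": [
    {"x": -3.7,"y": 0.8,"z": 0,"rx": 0,"ry": 0,"rz": 0.054,"jaw": 6},
    {"x": -3.7,"y": 1.0,"z": 0,"rx": 0,"ry": 0,"rz": 0.054,"jaw": 6},
    {"x": -3.6,"y": 1.2,"z": 0,"rx": 0,"ry": 0,"rz": 0.054,"jaw": 6},
    {"x": -3.6,"y": 1.4,"z": 0,"rx": 0,"ry": 0,"rz": 0.054,"jaw": 6},
    {"x": -3.5,"y": 1.6,"z": 0,"rx": 0,"ry": 0,"rz": 0.054,"jaw": 6}
  ]
}}

```text
clock: 2.1
tool_pos: [0.6584, -0.0271, 0.2493]
eef_rot: [0.65, 0.76, -0.0, -0.0]
contact_force: [0.6, 0.5, 0.1]
opening: 0.685
finger_force: 0.0
```

```bash
python3 - <<'E'
from h import *
import pickle
s=shot('wrist'); pickle.dump(s,open('w1.pkl','wb')); st=get_state()
cv2.imwrite('pics/w1.png',cv2.resize(s['img'][:,:,::-1],(800,600)))
print(st['tool_pos'],st['q'].round(2),s['vertical_fov'],np.round(s['extrinsics'],3).tolist())
k=case2w([.086,0,.1135]); print('knob px(800)',np.array(proj(s,k,True))*1.5625)
for c in [(-.094,.079),(-.094,-.079),(.123,.079),(.123,-.079),(-.068,.079),(-.068,-.079)]: print(c,np.array(proj(s,case2w([*c,.08]),True))*1.5625)
E
```

```text
[ 0.66171779 -0.03548755  0.24926771] [-0.04  0.74  0.05  1.45 -0.03  0.95  0.16] 65.70646984690485 [[0.988, -0.147, -0.048, 0.646], [0.155, 0.937, 0.314, 0.056], [-0.001, -0.317, 0.948, 0.384], [0.0, 0.0, 0.0, 1.0]]
knob px(800) [405.6816577 295.539824 ]
(-0.094, 0.079) [152.35179409 175.34653016]
(-0.094, -0.079) [178.31985728 376.99555271]
(0.123, 0.079) [462.92501479 164.6849827 ]
(0.123, -0.079) [453.53283465 383.98911841]
(-0.068, 0.079) [183.66070915 172.30739584]
(-0.068, -0.079) [207.07572657 378.61325959]
```

View pics/w1.png

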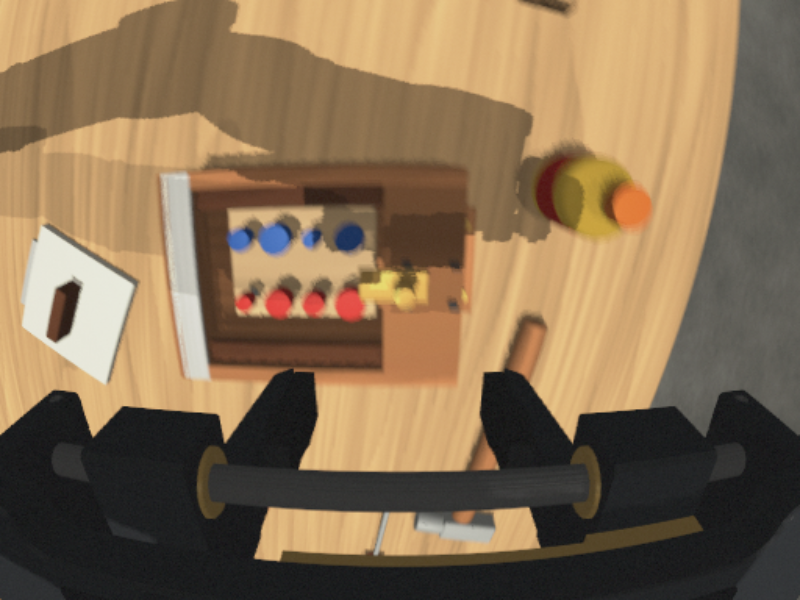

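The wrist view shows the knob at (404,298), the lip from (174,172) to (197,380), and the case edges within about 4 px of the prediction. The glue bottle is clear, at (590,195). I'll refine the case pose from this view now that the arm is still.

```bash
python3 - <<'E'
from h import *
import pickle
s=shot('wrist'); pickle.dump(s,open('w1.pkl','wb')); st=get_state(); im=s['img']
hsv=cv2.cvtColor(im,cv2.COLOR_RGB2HSV)
g=((hsv[:,:,1]<50)&(hsv[:,:,2]>110)).astype(np.uint8); g=cv2.morphologyEx(g,cv2.MORPH_CLOSE,np.ones((5,5)))
n,l,sts,ce=cv2.connectedComponentsWithStats(g)
k=l[170,118]; c=max(cv2.findContours((l==k).astype(np.uint8),0,1)[0],key=cv2.contourArea)[:,0]
W=np.array([onz(s,*p,.08,True)[:2] for p in c],np.float32)*1000
r=cv2.minAreaRect(W); b=cv2.boxPoints(r); print(r); 
e=[b[(i+1)%4]-b[i] for i in range(4)]; a=max(e,key=np.linalg.norm); yaw=(np.degrees(np.arctan2(a[1],a[0]))%180)-90
o=np.array(r[0])+79*np.array([np.cos(np.radians(yaw)),np.sin(np.radians(yaw))]); print('yaw',yaw,'origin',o)
yb=((hsv[:,:,0]>20)&(hsv[:,:,0]<32)&(hsv[:,:,1]>130)&(hsv[:,:,2]>150)).astype(np.uint8)
for u,v in [(404/1.5625,298/1.5625)]: print('knob',onz(s,u,v,.1135,True))
for p in [(468,168),(459,384)]: print('bolt end corner',onz(s,p[0]/1.5625,p[1]/1.5625,.08,True))
print(st['tool_pos'],[case2w([.123,y,.08]).round(4) for y in(.079,-.079)])
E
```

```text
((501.88067626953125, -49.021141052246094), (22.302520751953125, 157.57638549804688), 8.438755989074707)
yaw 8.438759 origin [580.02536774 -37.42771626]
knob [ 0.66678949 -0.03745046  0.1135    ]
bolt end corner [0.6969074  0.04585701 0.08      ]
bolt end corner [ 0.7196559  -0.10889296  0.08      ]
[ 0.65985729 -0.03311509  0.2490162 ] [array([0.6884, 0.0573, 0.08  ]), array([ 0.712 , -0.0989,  0.08  ])]
```

```bash
sed -i 's/^CO=.*/CO=np.array([.5795,-.038,0]); CY=8.5/' h.py; python3 - <<'E'
from h import *
plan(case2w([.0855,0,.104]),rot(8.5),5)
E
```

```text
0 xyz [0.16 0.1  2.9 ] r [0.    0.001 0.   ]
1 xyz [0.15 0.1  2.9 ] r [0.    0.001 0.   ]
2 xyz [0.15 0.1  2.9 ] r [0.    0.001 0.   ]
3 xyz [0.15 0.11 2.9 ] r [0.    0.001 0.   ]
4 xyz [0.14 0.11 2.9 ] r [0.    0.001 0.   ]
```

Call:
{"name": "send_rows", "arguments": {
  "motion": [
    {"x": 0.2,"y": 0.1,"z": 2.9,"rx": 0,"ry": 0,"rz": 0,"jaw": 5},
    {"x": 0.2,"y": 0.1,"z": 2.9,"rx": 0,"ry": 0,"rz": 0,"jaw": 5},
    {"x": 0.1,"y": 0.1,"z": 2.9,"rx": 0,"ry": 0,"rz": 0,"jaw": 5},
    {"x": 0.1,"y": 0.1,"z": 2.9,"rx": 0,"ry": 0,"rz": 0,"jaw": 5},
    {"x": 0.1,"y": 0.1,"z": 2.9,"rx": 0,"ry": 0,"rz": 0,"jaw": 5}
  ]
}}

```text
clock: 2.7
tool_pos: [0.6612, -0.0172, 0.1033]
eef_rot: [0.649, 0.761, -0.0, -0.001]
contact_force: [-0.8, 0.7, -0.7]
opening: 0.567
finger_force: 0.0
```

Call:
{"name": "send_rows", "arguments": {
  "motion": [
    {"x": 0,"y": 0,"z": 0,"rx": 0,"ry": 0,"rz": 0,"jaw": 1},
    {"x": 0,"y": 0,"z": 0,"rx": 0,"ry": 0,"rz": 0,"jaw": 1},
    {"x": 0,"y": 0,"z": 0,"rx": 0,"ry": 0,"rz": 0,"jaw": 1},
    {"x": 0,"y": 0,"z": 0,"rx": 0,"ry": 0,"rz": 0,"jaw": 1},
    {"x": 0,"y": 0,"z": 0,"rx": 0,"ry": 0,"rz": 0,"jaw": 1}
  ]
}}

```text
clock: 3.2
tool_pos: [0.6617, -0.0182, 0.1059]
eef_rot: [0.649, 0.761, 0.0, 0.0]
contact_force: [-1.4, 0.2, 3.9]
opening: 0.149
finger_force: 20.0
```

```bash
python3 - <<'E'
from h import *
st=get_state(); print(st['tool_pos'],st['opening']*8.81,st['finger_force'],st['contact_force'])
print('case frame',R.from_euler('z',-CY,degrees=True).apply(st['tool_pos']-CO))
s=shot('wrist'); cv2.imwrite('pics/w2.png',s['img'][:,:,::-1])
E
```

```text
[ 0.66165879 -0.01821929  0.10588747] 1.3093499234681651 20.036210641264915 [-1.41300209  0.19402328  3.92721384]
case frame [0.08418012 0.0074196  0.10588747]
```

View pics/w2.png

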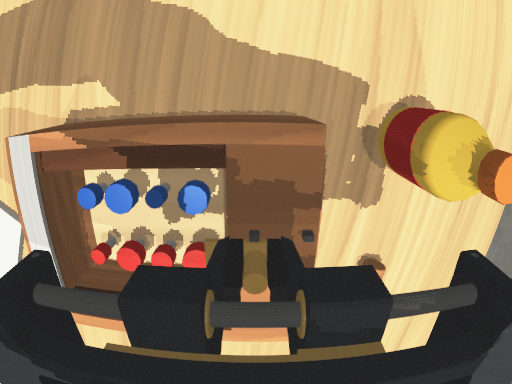

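The jaws hold the knob at 13 mm opening, with the knob between the pads at (256,265). Now I'll draw it back.

Call:
{"name": "send_rows", "arguments": {
  "motion": [
    {"x": 0,"y": 0.5,"z": 0,"rx": 0,"ry": 0,"rz": 0,"jaw": 1},
    {"x": 0,"y": 0.5,"z": 0,"rx": 0,"ry": 0,"rz": 0,"jaw": 1},
    {"x": 0,"y": 0.5,"z": 0,"rx": 0,"ry": 0,"rz": 0,"jaw": 1},
    {"x": 0,"y": 0.5,"z": 0,"rx": 0,"ry": 0,"rz": 0,"jaw": 1},
    {"x": 0,"y": 0.4,"z": 0,"rx": 0,"ry": 0,"rz": 0,"jaw": 1}
  ]
}}

```text
clock: 3.75
tool_pos: [0.6832, -0.015, 0.1055]
eef_rot: [0.649, 0.76, -0.002, -0.002]
contact_force: [-13.8, -0.6, 13.4]
opening: 0.147
finger_force: 20.0
```

Call:
{"name": "send_rows", "arguments": {
  "motion": [
    {"x": 0,"y": 0.1,"z": 0,"rx": 0,"ry": 0,"rz": 0,"jaw": 1},
    {"x": 0,"y": 0,"z": 0,"rx": 0,"ry": 0,"rz": 0,"jaw": 1},
    {"x": 0,"y": 0,"z": 0,"rx": 0,"ry": 0,"rz": 0,"jaw": 1},
    {"x": 0,"y": 0,"z": 0,"rx": 0,"ry": 0,"rz": 0,"jaw": 1},
    {"x": 0,"y": 0,"z": 0,"rx": 0,"ry": 0,"rz": 0,"jaw": 1}
  ]
}}

```text
clock: 4.25
tool_pos: [0.6831, -0.015, 0.1056]
eef_rot: [0.649, 0.76, -0.003, -0.003]
contact_force: [-9.4, -1.5, 11.6]
opening: 0.149
finger_force: 20.0
```

Call:
{"name": "send_rows", "arguments": {
  "motion": [
    {"x": 0,"y": 0,"z": 0,"rx": 0,"ry": 0,"rz": 0,"jaw": 4},
    {"x": 0,"y": 0,"z": 0,"rx": 0,"ry": 0,"rz": 0,"jaw": 5},
    {"x": 0,"y": 0,"z": -3,"rx": 0,"ry": 0,"rz": 0,"jaw": 5},
    {"x": 0,"y": 0,"z": -5,"rx": 0,"ry": 0,"rz": 0,"jaw": 5},
    {"x": 0,"y": 0,"z": -5,"rx": 0,"ry": 0,"rz": 0,"jaw": 5}
  ]
}}

```text
clock: 4.75
tool_pos: [0.6866, -0.0139, 0.2355]
eef_rot: [0.649, 0.761, -0.0, -0.0]
contact_force: [1.7, -0.2, 1.7]
opening: 0.561
finger_force: 0.0
```

```bash
python3 - <<'E'
from h import *
s=shot('wrist','w3.png'); st=get_state(); print(st['tool_pos'],st['contact_force'])
print('px knob back',proj(s,case2w([.106,0,.1135]),True),'fwd',proj(s,case2w([.085,0,.1135]),True))
plan([.4815,-.352,.21],rot(-17.8),10)
E
```

```text
[ 0.69193433 -0.01419585  0.24593018] [ 1.92838291 -0.11479258  5.30247154]
px knob back (np.float64(250.07421720461875), np.float64(201.7894529752467)) fwd (np.float64(227.29341715784693), np.float64(201.561823384399))
0 xyz [-3.   -2.61  0.32] r [ 0.002 -0.     0.047]
1 xyz [-3.12 -2.47  0.33] r [ 0.002 -0.     0.047]
2 xyz [-3.24 -2.32  0.33] r [ 0.002 -0.     0.047]
3 xyz [-3.34 -2.17  0.34] r [ 0.002 -0.     0.047]
4 xyz [-3.44 -2.01  0.34] r [ 0.002 -0.     0.047]
5 xyz [-3.53 -1.84  0.34] r [ 0.002 -0.     0.047]
6 xyz [-3.61 -1.68  0.35] r [ 0.002 -0.     0.047]
7 xyz [-3.69 -1.5   0.35] r [ 0.002 -0.     0.047]
8 xyz [-3.75 -1.33  0.35] r [ 0.002 -0.     0.047]
9 xyz [-3.81 -1.15  0.36] r [ 0.002 -0.     0.047]
```

Call:
{"name": "send_rows", "arguments": {
  "motion": [
    {"x": -3.0,"y": -2.6,"z": 0.3,"rx": 0,"ry": 0,"rz": 0.047,"jaw": 5},
    {"x": -3.1,"y": -2.5,"z": 0.3,"rx": 0,"ry": 0,"rz": 0.047,"jaw": 5},
    {"x": -3.2,"y": -2.3,"z": 0.3,"rx": 0,"ry": 0,"rz": 0.047,"jaw": 5},
    {"x": -3.3,"y": -2.2,"z": 0.3,"rx": 0,"ry": 0,"rz": 0.047,"jaw": 5},
    {"x": -3.4,"y": -2.0,"z": 0.3,"rx": 0,"ry": 0,"rz": 0.047,"jaw": 5}
  ]
}}

```text
clock: 5.3
tool_pos: [0.5806, -0.1829, 0.2197]
eef_rot: [0.734, 0.679, 0.001, 0.001]
contact_force: [1.2, -0.4, 0.2]
opening: 0.567
finger_force: 0.0
```

Call:
{"name": "send_rows", "arguments": {
  "motion": [
    {"x": -3.5,"y": -1.8,"z": 0.3,"rx": 0,"ry": 0,"rz": 0.047,"jaw": 5},
    {"x": -3.6,"y": -1.7,"z": 0.3,"rx": 0,"ry": 0,"rz": 0.047,"jaw": 5},
    {"x": -3.7,"y": -1.5,"z": 0.3,"rx": 0,"ry": 0,"rz": 0.047,"jaw": 5},
    {"x": -3.8,"y": -1.3,"z": 0.3,"rx": 0,"ry": 0,"rz": 0.047,"jaw": 5},
    {"x": -3.8,"y": -1.1,"z": 0.3,"rx": 0,"ry": 0,"rz": 0.047,"jaw": 5}
  ]
}}

```text
clock: 5.8
tool_pos: [0.4761, -0.3524, 0.2046]
eef_rot: [0.809, 0.588, 0.0, 0.001]
contact_force: [-0.7, -0.4, -1.0]
opening: 0.564
finger_force: 0.0
```

Call:
{"name": "send_rows", "arguments": {
  "motion": [
    {"x": 0,"y": 0,"z": 0,"rx": 0,"ry": 0,"rz": 0,"jaw": 5},
    {"x": 0,"y": 0,"z": 0,"rx": 0,"ry": 0,"rz": 0,"jaw": 5},
    {"x": 0,"y": 0,"z": 0,"rx": 0,"ry": 0,"rz": 0,"jaw": 5},
    {"x": 0,"y": 0,"z": 0,"rx": 0,"ry": 0,"rz": 0,"jaw": 5},
    {"x": 0,"y": 0,"z": 0,"rx": 0,"ry": 0,"rz": 0,"jaw": 5}
  ]
}}

```text
clock: 6.3
tool_pos: [0.4773, -0.3495, 0.2047]
eef_rot: [0.808, 0.59, 0.0, -0.0]
contact_force: [0.5, 0.4, -0.6]
opening: 0.564
finger_force: 0.0
```

```bash
python3 - <<'E'
from h import *
import pickle
s=shot('wrist'); pickle.dump(s,open('w4.pkl','wb')); st=get_state(); print(st['tool_pos'],st['eef_rot'])
im=s['img']; cv2.imwrite('pics/w4.png',cv2.resize(im[:,:,::-1],(800,600)))
o=np.array([.4815,-.352,0]);Rz=R.from_euler('z',-17.8,degrees=True)
for p in [(-.065,.064,.01),(.065,.064,.01),(.065,-.064,.01),(-.065,-.064,.01),(0,.03,.038),(0,-.03,.038)]: print(p,(np.array(proj(s,o+Rz.apply(p),True))*1.5625).round(1))
E
```

```text
[ 0.47710197 -0.34975102  0.20473281] [8.07784431e-01 5.89477925e-01 2.98508485e-04 1.74919504e-05]
(-0.065, 0.064, 0.01) [313.3 187. ]
(0.065, 0.064, 0.01) [495.6 187.6]
(0.065, -0.064, 0.01) [486.3 352.7]
(-0.065, -0.064, 0.01) [321.1 352.7]
(0, 0.03, 0.038) [405.1 240. ]
(0, -0.03, 0.038) [404.7 325.3]
```

View pics/w4.png

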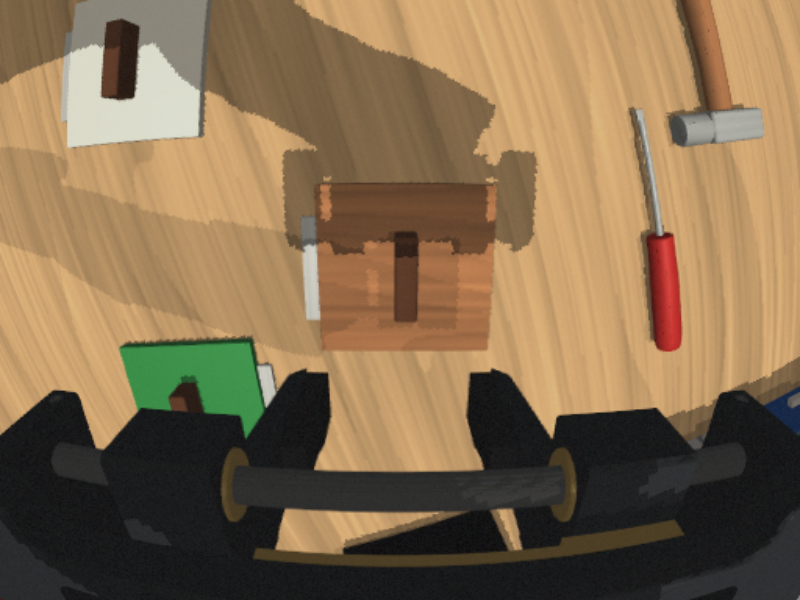

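The view shows the lid panel at (316..497,184..350) and the rib at (406,277), about 3 px up and 2 px right of the prediction. I'll correct for that and descend.

```bash
python3 - <<'E'
from h import *
plan([.4830,-.3502,.026],rot(-17.8),5)
E
```

```text
0 xyz [0.03 0.11 3.57] r [ 0. -0.  0.]
1 xyz [0.03 0.11 3.57] r [ 0. -0.  0.]
2 xyz [0.03 0.11 3.57] r [ 0. -0.  0.]
3 xyz [0.03 0.11 3.57] r [ 0. -0.  0.]
4 xyz [0.03 0.11 3.57] r [ 0. -0.  0.]
```

Call:
{"name": "send_rows", "arguments": {
  "motion": [
    {"x": 0,"y": 0.3,"z": 4,"rx": 0,"ry": 0,"rz": 0,"jaw": 5},
    {"x": 0.1,"y": 0.3,"z": 4,"rx": 0,"ry": 0,"rz": 0,"jaw": 5},
    {"x": 0,"y": 0,"z": 4,"rx": 0,"ry": 0,"rz": 0,"jaw": 5},
    {"x": 0,"y": 0,"z": 3.5,"rx": 0,"ry": 0,"rz": 0,"jaw": 5},
    {"x": 0,"y": 0,"z": 2.3,"rx": 0,"ry": 0,"rz": 0,"jaw": 5}
  ]
}}

```text
clock: 6.85
tool_pos: [0.4818, -0.3504, 0.0241]
eef_rot: [0.808, 0.589, -0.0, -0.001]
contact_force: [-0.3, -0.2, -0.2]
opening: 0.564
finger_force: 0.0
```

Call:
{"name": "send_rows", "arguments": {
  "motion": [
    {"x": 0,"y": 0,"z": 0,"rx": 0,"ry": 0,"rz": 0,"jaw": 5},
    {"x": 0,"y": 0,"z": 0,"rx": 0,"ry": 0,"rz": 0,"jaw": 5},
    {"x": 0,"y": 0,"z": 0,"rx": 0,"ry": 0,"rz": 0,"jaw": 1},
    {"x": 0,"y": 0,"z": 0,"rx": 0,"ry": 0,"rz": 0,"jaw": 1},
    {"x": 0,"y": 0,"z": 0,"rx": 0,"ry": 0,"rz": 0,"jaw": 1}
  ],
  "grip_force": 40
}}

```text
clock: 7.35
tool_pos: [0.4828, -0.3519, 0.0278]
eef_rot: [0.808, 0.589, 0.0, 0.001]
contact_force: [0.3, -0.4, 0.5]
opening: 0.323
finger_force: 0.0
```

Call:
{"name": "send_rows", "arguments": {
  "motion": [
    {"x": 0,"y": 0,"z": 0,"rx": 0,"ry": 0,"rz": 0,"jaw": 1},
    {"x": 0,"y": 0,"z": 0,"rx": 0,"ry": 0,"rz": 0,"jaw": 1},
    {"x": 0,"y": 0,"z": 0,"rx": 0,"ry": 0,"rz": 0,"jaw": 1},
    {"x": 0,"y": 0,"z": 0,"rx": 0,"ry": 0,"rz": 0,"jaw": 1},
    {"x": 0,"y": 0,"z": 0,"rx": 0,"ry": 0,"rz": 0,"jaw": 1}
  ]
}}

```text
clock: 7.85
tool_pos: [0.4824, -0.3517, 0.0271]
eef_rot: [0.808, 0.589, 0.0, 0.0]
contact_force: [-1.5, 0.2, 5.3]
opening: 0.18
finger_force: 40.0
```

```bash
cat >> h.py <<'E'
TL=np.array([0,-.0015,.027])
def lidtool(ax,az,th,ly=0,tl=None):  # panel lower corner (lid -65,0) at case (ax,az) mm, tilt deg -> TCP world, R
    Rl=R.from_euler('z',CY,degrees=True)*R.from_euler('y',-th,degrees=True)
    A=case2w([ax/1000,ly/1000,az/1000]); O=A+Rl.apply([.065,0,0])
    return O+Rl.apply(TL if tl is None else tl), rot(CY,th)
E
python3 - <<'E'
from h import *
p,Rt=lidtool(-45,120,15); print(p)
st=get_state(); plan(p,Rt,10,(st['tool_pos']+[0,0,.15],R.from_quat(st['eef_rot'])))
E
```

```text
[ 0.59040018 -0.03788762  0.16290324]
0 xyz [3.32 0.06 0.14] r [-0.026  0.006 -0.046]
1 xyz [3.31 0.21 0.17] r [-0.026  0.006 -0.046]
2 xyz [3.3  0.36 0.19] r [-0.026  0.006 -0.046]
3 xyz [3.28 0.5  0.22] r [-0.026  0.006 -0.046]
4 xyz [3.25 0.65 0.26] r [-0.026  0.006 -0.046]
5 xyz [3.21 0.79 0.3 ] r [-0.026  0.006 -0.046]
6 xyz [3.17 0.93 0.34] r [-0.026  0.006 -0.046]
7 xyz [3.12 1.06 0.38] r [-0.026  0.006 -0.046]
8 xyz [3.07 1.19 0.43] r [-0.026  0.006 -0.046]
9 xyz [3.01 1.32 0.48] r [-0.026  0.006 -0.046]
```

Call:
{"name": "send_rows", "arguments": {
  "motion": [
    {"x": 0,"y": 0,"z": -1,"rx": 0,"ry": 0,"rz": 0,"jaw": 1},
    {"x": 0,"y": 0,"z": -3,"rx": 0,"ry": 0,"rz": 0,"jaw": 1},
    {"x": 0,"y": 0,"z": -4,"rx": 0,"ry": 0,"rz": 0,"jaw": 1},
    {"x": 0,"y": 0,"z": -4,"rx": 0,"ry": 0,"rz": 0,"jaw": 1},
    {"x": 0,"y": 0,"z": -3,"rx": 0,"ry": 0,"rz": 0,"jaw": 1}
  ]
}}

```text
clock: 8.35
tool_pos: [0.4825, -0.3519, 0.1792]
eef_rot: [0.808, 0.589, 0.0, 0.001]
contact_force: [-0.0, -1.4, -1.0]
opening: 0.182
finger_force: 40.0
```

Call:
{"name": "send_rows", "arguments": {
  "motion": [
    {"x": 3.3,"y": 0.1,"z": 0.0,"rx": -0.026,"ry": 0.006,"rz": -0.046,"jaw": 1},
    {"x": 3.3,"y": 0.2,"z": 0.1,"rx": -0.026,"ry": 0.006,"rz": -0.046,"jaw": 1},
    {"x": 3.3,"y": 0.4,"z": 0.2,"rx": -0.026,"ry": 0.006,"rz": -0.046,"jaw": 1},
    {"x": 3.3,"y": 0.5,"z": 0.2,"rx": -0.026,"ry": 0.006,"rz": -0.046,"jaw": 1},
    {"x": 3.2,"y": 0.6,"z": 0.3,"rx": -0.026,"ry": 0.006,"rz": -0.046,"jaw": 1}
  ]
}}

```text
clock: 8.85
tool_pos: [0.5363, -0.1938, 0.1716]
eef_rot: [0.733, 0.677, 0.051, 0.044]
contact_force: [-0.3, -0.2, -2.4]
opening: 0.178
finger_force: 40.0
```

Call:
{"name": "send_rows", "arguments": {
  "motion": [
    {"x": 3.2,"y": 0.8,"z": 0.3,"rx": -0.026,"ry": 0.006,"rz": -0.046,"jaw": 1},
    {"x": 3.2,"y": 0.9,"z": 0.3,"rx": -0.026,"ry": 0.006,"rz": -0.046,"jaw": 1},
    {"x": 3.1,"y": 1.1,"z": 0.4,"rx": -0.026,"ry": 0.006,"rz": -0.046,"jaw": 1},
    {"x": 3.1,"y": 1.2,"z": 0.4,"rx": -0.026,"ry": 0.006,"rz": -0.046,"jaw": 1},
    {"x": 3.0,"y": 1.3,"z": 0.4,"rx": -0.026,"ry": 0.006,"rz": -0.046,"jaw": 1}
  ]
}}

```text
clock: 9.35
tool_pos: [0.5897, -0.0369, 0.1656]
eef_rot: [0.645, 0.752, 0.1, 0.086]
contact_force: [0.2, -0.0, -1.1]
opening: 0.178
finger_force: 40.0
```

Call:
{"name": "send_rows", "arguments": {
  "motion": [
    {"x": 0,"y": 0,"z": 0,"rx": 0,"ry": 0,"rz": 0,"jaw": 1},
    {"x": 0,"y": 0,"z": 0,"rx": 0,"ry": 0,"rz": 0,"jaw": 1},
    {"x": 0,"y": 0,"z": 0,"rx": 0,"ry": 0,"rz": 0,"jaw": 1},
    {"x": 0,"y": 0,"z": 0,"rx": 0,"ry": 0,"rz": 0,"jaw": 1},
    {"x": 0,"y": 0,"z": 0,"rx": 0,"ry": 0,"rz": 0,"jaw": 1}
  ]
}}

```text
clock: 9.85
tool_pos: [0.5897, -0.0396, 0.1656]
eef_rot: [0.647, 0.751, 0.099, 0.087]
contact_force: [0.1, -0.5, -1.0]
opening: 0.174
finger_force: 40.0
```

```bash
python3 - <<'E'
from h import *
import pickle
s=shot('wrist'); pickle.dump(s,open('w5.pkl','wb')); st=get_state(); print(st['tool_pos'])
p,Rt=lidtool(-45,120,15); e=Rt.inv()*R.from_quat(st['eef_rot']); print('err',st['tool_pos']-p,e.as_rotvec())
im=s['img']; cv2.imwrite('pics/w5.png',cv2.resize(im[:,:,::-1],(800,600)))
# predicted pixels: lid points using measured pose; case points
Rl=R.from_quat(st['eef_rot'])*rot(0).inv(); O=st['tool_pos']-Rl.apply(TL)
f=lambda p:(np.array(proj(s,p,True))*1.5625).round(1)
for q in [(-.065,.064,.01),(.065,.064,.01),(-.077,.04,.004),(-.077,-.04,.004),(-.065,-.064,.01),(.065,-.064,.01)]: print('lid',q,f(O+Rl.apply(q)))
for q in [(-.09,.079,.08),(-.068,.079,.08),(-.09,-.079,.08),(.123,.079,.08),(.123,-.079,.08),(-.068,.067,.08),(.068,.067,.08),(.106,0,.1135)]: print('case',q,f(case2w(q)))
E
```

```text
[ 0.58970525 -0.03930493  0.16556012]
err [-0.00069493 -0.00141731  0.00265688] [-0.00245278 -0.00126927 -0.00100489]
lid (-0.065, 0.064, 0.01) [208.3 217. ]
lid (0.065, 0.064, 0.01) [583.8 216.6]
lid (-0.077, 0.04, 0.004) [191.8 279.4]
lid (-0.077, -0.04, 0.004) [222.7 454.5]
lid (-0.065, -0.064, 0.01) [253.4 505.2]
lid (0.065, -0.064, 0.01) [539.9 505.3]
case (-0.09, 0.079, 0.08) [134.8 175.9]
case (-0.068, 0.079, 0.08) [179.9 170.8]
case (-0.09, -0.079, 0.08) [186.  466.7]
case (0.123, 0.079, 0.08) [556.5 164.7]
case (0.123, -0.079, 0.08) [531.5 419. ]
case (-0.068, 0.067, 0.08) [181.5 196.9]
case (0.068, 0.067, 0.08) [464.2 184.1]
case (0.106, 0, 0.1135) [553.7 325.5]
```

View pics/w5.png

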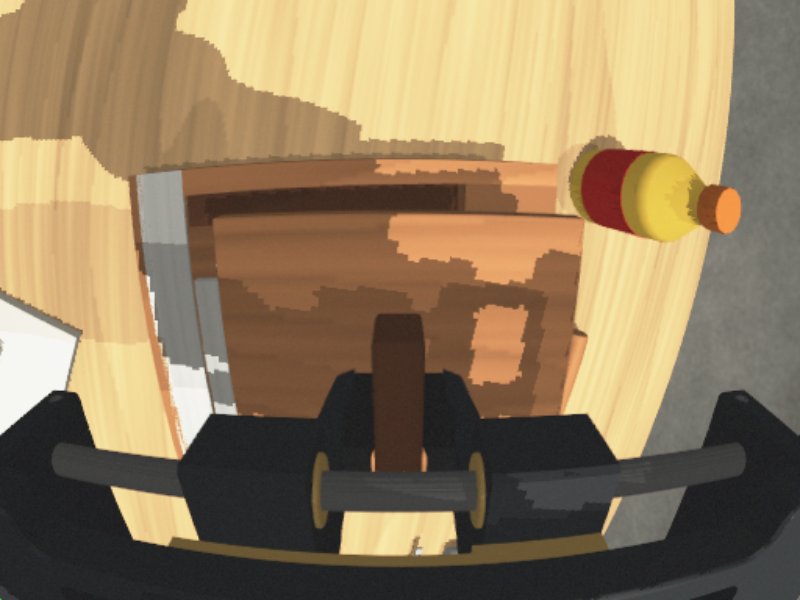

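The tilted lid's tongue corner is at (194,278) and the lip corner at (184,170), both within about 3 px of the prediction. The bolt is drawn back. Next I lower the lid.

```bash
sed -i 's/^CO=.*/CO=np.array([.580,-.038,0]); CY=8.5/' h.py; python3 - <<'E'
from h import *
plan(*lidtool(-46,73,15),5)
E
```

```text
0 xyz [ 0.03 -0.25  0.96] r [0. 0. 0.]
1 xyz [ 0.03 -0.25  0.96] r [0. 0. 0.]
2 xyz [ 0.03 -0.25  0.96] r [0. 0. 0.]
3 xyz [ 0.03 -0.25  0.96] r [0. 0. 0.]
4 xyz [ 0.02 -0.25  0.96] r [0. 0. 0.]
```

Call:
{"name": "send_rows", "arguments": {
  "motion": [
    {"x": 0,"y": -0.3,"z": 1.1,"rx": 0,"ry": 0,"rz": 0,"jaw": 1},
    {"x": 0.1,"y": -0.3,"z": 1.1,"rx": 0,"ry": 0,"rz": 0,"jaw": 1},
    {"x": 0,"y": -0.3,"z": 1.1,"rx": 0,"ry": 0,"rz": 0,"jaw": 1},
    {"x": 0,"y": -0.2,"z": 0.9,"rx": 0,"ry": 0,"rz": 0,"jaw": 1},
    {"x": 0,"y": -0.1,"z": 0.6,"rx": 0,"ry": 0,"rz": 0,"jaw": 1}
  ]
}}

```text
clock: 10.4
tool_pos: [0.5901, -0.0371, 0.1145]
eef_rot: [0.646, 0.752, 0.099, 0.086]
contact_force: [-0.4, 0.5, -1.8]
opening: 0.174
finger_force: 40.0
```

Call:
{"name": "send_rows", "arguments": {
  "motion": [
    {"x": 0,"y": 0,"z": 0,"rx": 0,"ry": 0,"rz": 0,"jaw": 1},
    {"x": 0,"y": 0,"z": 0,"rx": 0,"ry": 0,"rz": 0,"jaw": 1},
    {"x": 0,"y": 0,"z": 0,"rx": 0,"ry": 0,"rz": 0,"jaw": 1},
    {"x": 0,"y": 0,"z": 0,"rx": 0,"ry": 0,"rz": 0,"jaw": 1},
    {"x": 0,"y": 0,"z": 0,"rx": 0,"ry": 0,"rz": 0,"jaw": 1}
  ]
}}

```text
clock: 10.9
tool_pos: [0.5909, -0.0372, 0.1165]
eef_rot: [0.646, 0.752, 0.1, 0.087]
contact_force: [-0.1, -0.6, -1.0]
opening: 0.176
finger_force: 40.0
```

```bash
cat >> h.py <<'E'
def lidpose():
    st=get_state(); Rl=R.from_quat(st['eef_rot'])*rot(0).inv(); O=st['tool_pos']-Rl.apply(TL)
    g=lambda q:(R.from_euler('z',-CY,degrees=True).apply(O+Rl.apply(q)-CO)*1000).round(1)
    print('A',g([-.065,0,0]),'tongue',g([-.077,0,.002]),'front',g([.065,0,0]),'O',g([0,0,0]),'eul zyx',(R.from_euler('z',-CY,degrees=True)*Rl).as_euler('ZYX',degrees=True).round(2),'F',st['contact_force'].round(1),st['opening'])
E
python3 - <<'E'
from h import *
lidpose(); plan(*lidtool(-46,71.5,15),1); plan(*lidtool(-64,71.5,15),5,lidtool(-46,71.5,15))
E
```

```text
A [-44.8   0.5  73.4] tongue [-56.9   0.5  72.2] front [ 80.7   0.8 107.5] O [17.9  0.7 90.4] eul zyx [  0.15 -15.19  -0.08] F [-0.1 -0.6 -1. ] 0.17609817512456197
0 xyz [-0.07 -0.16  0.17] r [0.003 0.001 0.002]
0 xyz [ 0.   -0.35 -0.09] r [0. 0. 0.]
1 xyz [ 0.   -0.35 -0.09] r [0. 0. 0.]
2 xyz [ 0.   -0.35 -0.09] r [0. 0. 0.]
3 xyz [ 0.   -0.35 -0.09] r [0. 0. 0.]
4 xyz [ 0.   -0.35 -0.09] r [0. 0. 0.]
```

Call:
{"name": "send_rows", "arguments": {
  "motion": [
    {"x": 0,"y": -0.2,"z": 0.2,"rx": 0,"ry": 0,"rz": 0,"jaw": 1},
    {"x": 0,"y": -0.3,"z": -0.1,"rx": 0,"ry": 0,"rz": 0,"jaw": 1},
    {"x": 0,"y": -0.4,"z": -0.1,"rx": 0,"ry": 0,"rz": 0,"jaw": 1},
    {"x": 0,"y": -0.4,"z": -0.1,"rx": 0,"ry": 0,"rz": 0,"jaw": 1},
    {"x": 0,"y": -0.3,"z": -0.1,"rx": 0,"ry": 0,"rz": 0,"jaw": 1}
  ]
}}

```text
clock: 11.4
tool_pos: [0.5753, -0.0399, 0.1149]
eef_rot: [0.646, 0.752, 0.099, 0.085]
contact_force: [-0.8, 0.4, -2.1]
opening: 0.179
finger_force: 40.0
```

Call:
{"name": "send_rows", "arguments": {
  "motion": [
    {"x": 0,"y": -0.2,"z": 0,"rx": 0,"ry": 0,"rz": 0,"jaw": 1},
    {"x": 0,"y": 0,"z": 0,"rx": 0,"ry": 0,"rz": 0,"jaw": 1},
    {"x": 0,"y": 0,"z": 0,"rx": 0,"ry": 0,"rz": 0,"jaw": 1},
    {"x": 0,"y": 0,"z": 0,"rx": 0,"ry": 0,"rz": 0,"jaw": 1},
    {"x": 0,"y": 0,"z": 0,"rx": 0,"ry": 0,"rz": 0,"jaw": 1}
  ]
}}

```text
clock: 11.9
tool_pos: [0.5749, -0.0401, 0.1151]
eef_rot: [0.646, 0.752, 0.099, 0.085]
contact_force: [0.9, -0.9, -1.5]
opening: 0.174
finger_force: 40.0
```

```bash
python3 - <<'E'
from h import *
lidpose(); plan(*lidtool(-64,71.5,15),1)
E
```

```text
A [-61.2   0.   72.3] tongue [-73.3  -0.   71.1] front [ 64.4   0.4 105.8] O [ 1.6  0.2 89.1] eul zyx [ 1.500e-01 -1.494e+01 -1.000e-02] F [ 0.9 -0.9 -1.5] 0.17416423804316467
0 xyz [-0.02 -0.29 -0.  ] r [-0.001 -0.001  0.002]
```

```bash
cat >> h.py <<'E'
def way(W):
    st=get_state(); cur=(np.array(st['tool_pos']),R.from_quat(st['eef_rot']))
    for w in W: t=lidtool(*w); plan(*t,1,cur); cur=t
E
python3 - <<'E'
from h import *
way([(-63,72,15)]+[(-63-1.7*k/9,72-1*k/9,15-15*k/9) for k in range(1,10)])
E
```

```text
0 xyz [-0.02 -0.18 -0.02] r [-0.001 -0.001  0.002]
0 xyz [0.   0.05 0.2 ] r [ 0.029 -0.    -0.   ]
0 xyz [-0.    0.05  0.2 ] r [0.029 0.    0.   ]
0 xyz [0.   0.06 0.2 ] r [ 0.029 -0.     0.   ]
0 xyz [-0.    0.06  0.2 ] r [ 0.029  0.    -0.   ]
0 xyz [0.   0.06 0.2 ] r [0.029 0.    0.   ]
0 xyz [-0.    0.06  0.2 ] r [0.029 0.    0.   ]
0 xyz [0.   0.06 0.2 ] r [0.029 0.    0.   ]
0 xyz [0.   0.06 0.2 ] r [ 0.029 -0.    -0.   ]
0 xyz [-0.    0.06  0.2 ] r [0.029 0.    0.   ]
```

Call:
{"name": "send_rows", "arguments": {
  "motion": [
    {"x": 0,"y": -0.2,"z": 0,"rx": 0,"ry": 0,"rz": 0,"jaw": 1},
    {"x": 0,"y": 0.05,"z": 0.2,"rx": 0.029,"ry": 0,"rz": 0,"jaw": 1},
    {"x": 0,"y": 0.05,"z": 0.2,"rx": 0.029,"ry": 0,"rz": 0,"jaw": 1},
    {"x": 0,"y": 0.05,"z": 0.2,"rx": 0.029,"ry": 0,"rz": 0,"jaw": 1},
    {"x": 0,"y": 0.05,"z": 0.2,"rx": 0.029,"ry": 0,"rz": 0,"jaw": 1}
  ]
}}

```text
clock: 12.4
tool_pos: [0.577, -0.0399, 0.1078]
eef_rot: [0.65, 0.757, 0.054, 0.046]
contact_force: [-1.1, 0.5, -1.1]
opening: 0.177
finger_force: 40.0
```

Call:
{"name": "send_rows", "arguments": {
  "motion": [
    {"x": 0,"y": 0.05,"z": 0.2,"rx": 0.029,"ry": 0,"rz": 0,"jaw": 1},
    {"x": 0,"y": 0.05,"z": 0.2,"rx": 0.029,"ry": 0,"rz": 0,"jaw": 1},
    {"x": 0,"y": 0,"z": 0,"rx": 0,"ry": 0,"rz": 0,"jaw": 1},
    {"x": 0,"y": 0,"z": 0,"rx": 0,"ry": 0,"rz": 0,"jaw": 1},
    {"x": 0,"y": 0,"z": 0,"rx": 0,"ry": 0,"rz": 0,"jaw": 1}
  ]
}}

```text
clock: 12.9
tool_pos: [0.578, -0.0399, 0.104]
eef_rot: [0.651, 0.758, 0.032, 0.028]
contact_force: [0.0, 0.5, -1.3]
opening: 0.175
finger_force: 40.0
```

```bash
python3 - <<'E'
from h import *
lidpose(); way([(-64.5,71,0)])
E
```

```text
A [-64.7  -0.2  71.5] tongue [-76.9  -0.2  72.5] front [64.8  0.1 82.6] O [ 0.  -0.  77.1] eul zyx [ 0.14 -4.87  0.02] F [ 0.   0.5 -1.3] 0.17535440391600826
0 xyz [0.   0.22 0.62] r [ 0.085 -0.     0.002]
```

Everything tracks well with no contact. I'll finish the swing.

Call:
{"name": "send_rows", "arguments": {
  "motion": [
    {"x": 0,"y": 0.1,"z": 0.2,"rx": 0.028,"ry": 0,"rz": 0,"jaw": 1},
    {"x": 0,"y": 0.1,"z": 0.2,"rx": 0.028,"ry": 0,"rz": 0,"jaw": 1},
    {"x": 0,"y": 0,"z": 0.25,"rx": 0.028,"ry": 0,"rz": 0,"jaw": 1},
    {"x": 0,"y": 0,"z": 0,"rx": 0,"ry": 0,"rz": 0,"jaw": 1},
    {"x": 0,"y": 0,"z": 0,"rx": 0,"ry": 0,"rz": 0,"jaw": 1}
  ]
}}

```text
clock: 13.4
tool_pos: [0.5805, -0.0395, 0.0976]
eef_rot: [0.652, 0.758, 0.001, 0.0]
contact_force: [0.3, -0.8, -1.6]
opening: 0.18
finger_force: 40.0
```

Call:
{"name": "send_rows", "arguments": {
  "motion": [
    {"x": 0,"y": 0,"z": 0.1,"rx": 0,"ry": 0,"rz": 0,"jaw": 1},
    {"x": 0,"y": 0,"z": 0,"rx": 0,"ry": 0,"rz": 0,"jaw": 1},
    {"x": 0,"y": 0,"z": 0,"rx": 0,"ry": 0,"rz": 0,"jaw": 1},
    {"x": 0,"y": 0,"z": 0,"rx": 0,"ry": 0,"rz": 0,"jaw": 1},
    {"x": 0,"y": 0,"z": 0,"rx": 0,"ry": 0,"rz": 0,"jaw": 1}
  ]
}}

```text
clock: 13.9
tool_pos: [0.5805, -0.0396, 0.0971]
eef_rot: [0.652, 0.758, 0.0, 0.0]
contact_force: [-3.2, 0.3, 5.0]
opening: 0.178
finger_force: 40.0
```

```bash
python3 - <<'E'
from h import *
lidpose()
E
```

```text
A [-64.7  -0.3  70.1] tongue [-76.7  -0.3  72.1] front [65.3  0.  70.2] O [ 0.3 -0.1 70.1] eul zyx [ 0.13 -0.05  0.01] F [-3.2  0.3  5. ] 0.17807827089111386
```

Call:
{"name": "send_rows", "arguments": {
  "motion": [
    {"x": 0,"y": 0,"z": 0,"rx": 0,"ry": 0,"rz": 0,"jaw": 5},
    {"x": 0,"y": 0,"z": 0,"rx": 0,"ry": 0,"rz": 0,"jaw": 5},
    {"x": 0,"y": 0,"z": 0,"rx": 0,"ry": 0,"rz": 0,"jaw": 5},
    {"x": 0,"y": 0,"z": -3,"rx": 0,"ry": 0,"rz": 0,"jaw": 5},
    {"x": 0,"y": 0,"z": -5,"rx": 0,"ry": 0,"rz": 0,"jaw": 5}
  ],
  "grip_force": 20
}}

```text
clock: 14.4
tool_pos: [0.5786, -0.0391, 0.1746]
eef_rot: [0.652, 0.758, -0.002, -0.002]
contact_force: [1.3, 1.4, 0.5]
opening: 0.568
finger_force: 0.0
```

Call:
{"name": "send_rows", "arguments": {
  "motion": [
    {"x": 0,"y": 2,"z": -5,"rx": 0,"ry": 0,"rz": 0,"jaw": 5},
    {"x": 0,"y": 4,"z": 0,"rx": 0,"ry": 0,"rz": 0,"jaw": 5},
    {"x": 0,"y": 4,"z": 0,"rx": 0,"ry": 0,"rz": 0,"jaw": 5},
    {"x": 0,"y": 0.6,"z": 0,"rx": 0,"ry": 0,"rz": 0,"jaw": 5},
    {"x": 0,"y": 0,"z": 0,"rx": 0,"ry": 0,"rz": 0,"jaw": 5}
  ]
}}

```text
clock: 14.9
tool_pos: [0.6844, -0.0233, 0.2223]
eef_rot: [0.651, 0.759, 0.0, 0.0]
contact_force: [0.6, -0.9, -0.3]
opening: 0.568
finger_force: 0.0
```

Call:
{"name": "send_rows", "arguments": {
  "motion": [
    {"x": 0,"y": 0,"z": 0,"rx": 0,"ry": 0,"rz": 0,"jaw": 5},
    {"x": 0,"y": 0,"z": 0,"rx": 0,"ry": 0,"rz": 0,"jaw": 5},
    {"x": 0,"y": 0,"z": 0,"rx": 0,"ry": 0,"rz": 0,"jaw": 5},
    {"x": 0,"y": 0,"z": 0,"rx": 0,"ry": 0,"rz": 0,"jaw": 5},
    {"x": 0,"y": 0,"z": 0,"rx": 0,"ry": 0,"rz": 0,"jaw": 5}
  ]
}}

```text
clock: 15.4
tool_pos: [0.6838, -0.0238, 0.2234]
eef_rot: [0.652, 0.758, 0.0, 0.0]
contact_force: [0.2, 1.1, 0.3]
opening: 0.572
finger_force: 0.0
```

```bash
python3 - <<'E'
from h import *
s=shot('wrist'); cv2.imwrite('pics/w6.png',cv2.resize(s['img'][:,:,::-1],(800,600)))
f=lambda p:(np.array(proj(s,p,True))*1.5625).round(1)
for q in [(-.065,.064,.08),(.065,.064,.08),(.065,-.064,.08),(-.065,-.064,.08),(.106,0,.1135),(0,.03,.108)]: print(q,f(case2w(q)))
print(get_state()['tool_pos']); plan(case2w([.106,.003,.106]),rot(CY),5)
E
```

```text
(-0.065, 0.064, 0.08) [140.5 198.6]
(0.065, 0.064, 0.08) [330.2 187.6]
(0.065, -0.064, 0.08) [337.8 380.3]
(-0.065, -0.064, 0.08) [166.  374.2]
(0.106, 0, 0.1135) [398.6 307. ]
(0, 0.03, 0.108) [215.8 254.5]
[ 0.6839394  -0.02378051  0.22335654]
0 xyz [0.09 0.02 2.35] r [ 0. -0.  0.]
1 xyz [0.09 0.02 2.35] r [ 0. -0.  0.]
2 xyz [0.09 0.02 2.35] r [ 0. -0.  0.]
3 xyz [0.09 0.02 2.35] r [ 0. -0.  0.]
4 xyz [0.09 0.02 2.35] r [ 0. -0.  0.]
```

View pics/w6.png

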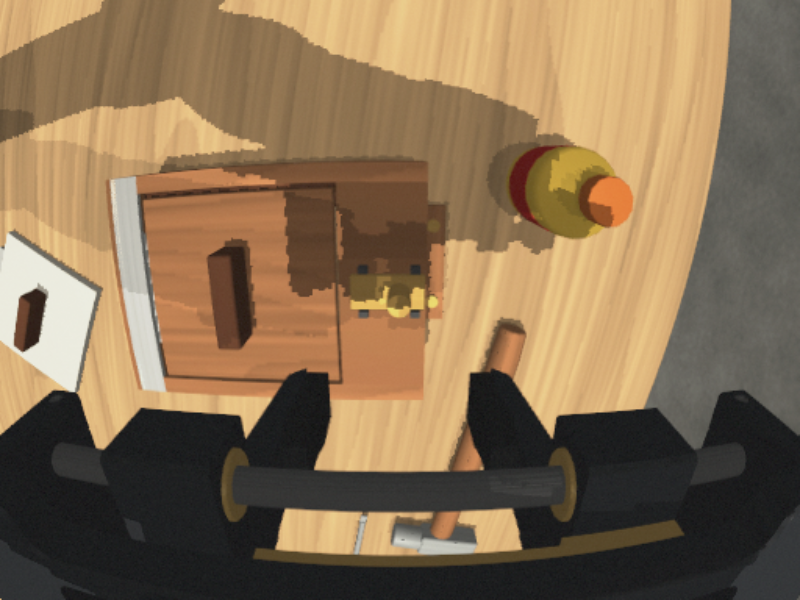

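The lid lies flush in the opening, with even gaps around (143..340,187..381). The bolt is back, with its knob at (399,303) where predicted. I'll descend on the knob, grip it and push forward 24 mm.

Call:
{"name": "send_rows", "arguments": {
  "motion": [
    {"x": 0.1,"y": 0,"z": 3,"rx": 0,"ry": 0,"rz": 0,"jaw": 5},
    {"x": 0.1,"y": 0,"z": 3,"rx": 0,"ry": 0,"rz": 0,"jaw": 5},
    {"x": 0,"y": 0.1,"z": 3,"rx": 0,"ry": 0,"rz": 0,"jaw": 5},
    {"x": 0,"y": 0,"z": 2,"rx": 0,"ry": 0,"rz": 0,"jaw": 5},
    {"x": 0,"y": 0,"z": 0.7,"rx": 0,"ry": 0,"rz": 0,"jaw": 5}
  ]
}}

```text
clock: 15.95
tool_pos: [0.6833, -0.0213, 0.1037]
eef_rot: [0.652, 0.758, -0.001, -0.001]
contact_force: [-0.3, -0.1, 0.2]
opening: 0.569
finger_force: 0.0
```

Call:
{"name": "send_rows", "arguments": {
  "motion": [
    {"x": 0,"y": 0,"z": 0,"rx": 0,"ry": 0,"rz": 0,"jaw": 1},
    {"x": 0,"y": 0,"z": 0,"rx": 0,"ry": 0,"rz": 0,"jaw": 1},
    {"x": 0,"y": 0,"z": 0,"rx": 0,"ry": 0,"rz": 0,"jaw": 1},
    {"x": 0,"y": 0,"z": 0,"rx": 0,"ry": 0,"rz": 0,"jaw": 1},
    {"x": 0,"y": 0,"z": 0,"rx": 0,"ry": 0,"rz": 0,"jaw": 1}
  ]
}}

```text
clock: 16.45
tool_pos: [0.684, -0.0218, 0.107]
eef_rot: [0.652, 0.758, -0.0, -0.0]
contact_force: [-2.3, 0.7, 6.2]
opening: 0.147
finger_force: 20.0
```

```bash
python3 - <<'E'
from h import *
st=get_state(); print('case',R.from_euler('z',-CY,degrees=True).apply(st['tool_pos']-CO),st['contact_force'],st['opening'])
E
```

```text
case [0.10521651 0.00061844 0.10696774] [-2.30535937  0.73205925  6.19632003] 0.14672206338145236
```

Call:
{"name": "send_rows", "arguments": {
  "motion": [
    {"x": 0,"y": -0.5,"z": 0,"rx": 0,"ry": 0,"rz": 0,"jaw": 1},
    {"x": 0,"y": -0.5,"z": 0,"rx": 0,"ry": 0,"rz": 0,"jaw": 1},
    {"x": 0,"y": -0.5,"z": 0,"rx": 0,"ry": 0,"rz": 0,"jaw": 1},
    {"x": 0,"y": -0.5,"z": 0,"rx": 0,"ry": 0,"rz": 0,"jaw": 1},
    {"x": 0,"y": -0.4,"z": 0,"rx": 0,"ry": 0,"rz": 0,"jaw": 1}
  ]
}}

```text
clock: 16.95
tool_pos: [0.6616, -0.0251, 0.107]
eef_rot: [0.652, 0.758, 0.001, 0.001]
contact_force: [1.4, 0.4, 5.2]
opening: 0.148
finger_force: 20.0
```

Call:
{"name": "send_rows", "arguments": {
  "motion": [
    {"x": 0,"y": -0.2,"z": 0,"rx": 0,"ry": 0,"rz": 0,"jaw": 1},
    {"x": 0,"y": 0,"z": 0,"rx": 0,"ry": 0,"rz": 0,"jaw": 1},
    {"x": 0,"y": 0,"z": 0,"rx": 0,"ry": 0,"rz": 0,"jaw": 1},
    {"x": 0,"y": 0,"z": 0,"rx": 0,"ry": 0,"rz": 0,"jaw": 1},
    {"x": 0,"y": 0,"z": 0,"rx": 0,"ry": 0,"rz": 0,"jaw": 1}
  ]
}}

```text
clock: 17.45
tool_pos: [0.6601, -0.0254, 0.107]
eef_rot: [0.652, 0.758, 0.001, 0.001]
contact_force: [2.5, 1.5, 5.9]
opening: 0.152
finger_force: 20.0
```

```bash
python3 - <<'E'
from h import *
st=get_state(); print('case',R.from_euler('z',-CY,degrees=True).apply(st['tool_pos']-CO),st['contact_force'],st['opening'])
E
```

```text
case [0.08107196 0.00064672 0.10699371] [2.46751115 1.48306686 5.85451279] 0.1517327434095608
```

Call:
{"name": "send_rows", "arguments": {
  "motion": [
    {"x": 0,"y": 0,"z": 0,"rx": 0,"ry": 0,"rz": 0,"jaw": 5},
    {"x": 0,"y": 0,"z": 0,"rx": 0,"ry": 0,"rz": 0,"jaw": 5},
    {"x": 0,"y": 0,"z": 0,"rx": 0,"ry": 0,"rz": 0,"jaw": 5},
    {"x": 0,"y": 0,"z": -4,"rx": 0,"ry": 0,"rz": 0,"jaw": 5},
    {"x": 0,"y": 0,"z": -4,"rx": 0,"ry": 0,"rz": 0,"jaw": 5}
  ]
}}

```text
clock: 17.95
tool_pos: [0.6572, -0.0255, 0.1851]
eef_rot: [0.652, 0.758, -0.001, -0.002]
contact_force: [0.7, -0.2, 1.1]
opening: 0.564
finger_force: 0.0
```

Call:
{"name": "send_rows", "arguments": {
  "motion": [
    {"x": 0,"y": 0,"z": -4,"rx": 0,"ry": 0,"rz": 0,"jaw": 5},
    {"x": 0,"y": 0,"z": 0,"rx": 0,"ry": 0,"rz": 0,"jaw": 5},
    {"x": 0,"y": 0,"z": 0,"rx": 0,"ry": 0,"rz": 0,"jaw": 5},
    {"x": 0,"y": 0,"z": 0,"rx": 0,"ry": 0,"rz": 0,"jaw": 5},
    {"x": 0,"y": 0,"z": 0,"rx": 0,"ry": 0,"rz": 0,"jaw": 5}
  ]
}}

```text
clock: 18.45
tool_pos: [0.6578, -0.0254, 0.2242]
eef_rot: [0.652, 0.758, -0.001, -0.001]
contact_force: [-0.6, 0.2, -0.2]
opening: 0.57
finger_force: 0.0
```

```bash
python3 - <<'E'
from h import *
s=shot('wrist'); cv2.imwrite('pics/w7.png',s['img'][:,:,::-1])
for v in(0,24): print(v,proj(s,case2w([.106-v/1000,0,.1135]),True),proj(s,case2w([.076-v/1000,0,.0875]),True))
E
```

```text
0 (np.float64(285.17437860182633), np.float64(198.81828923999026)) (np.float64(251.39775635245826), np.float64(189.83720918417308))
24 (np.float64(257.854523076716), np.float64(198.74599574124818)) (np.float64(226.44310887814805), np.float64(189.77858280909342))
```

View pics/w7.png

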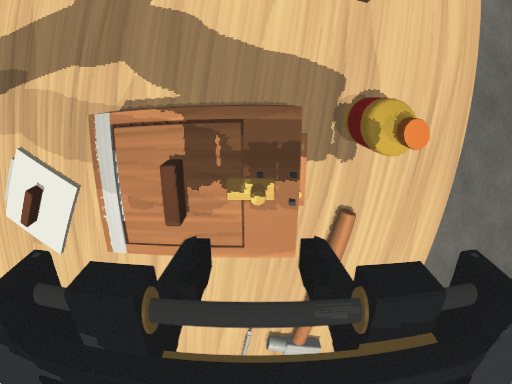

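The bolt is forward: its tip is at (227,189) and its knob at (258,197), matching full travel, over the flush lid. The gripper is clear, so I'm handing in.

```bash
python3 -c "
from plant import *
print(finish_job())"
```

```text
the job is handed in; nothing more can be done
None
```

The case is closed and handed in at about 18.5 s: by the arm's readings and the last picture, the lid is hooked under the lip and lies flush, the bolt is fully forward, and the arm touched nothing else on the bench; no verdict came back.

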